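# Refit the splash strip under the drip lip of the jar ledge

## Task

A spice jar has tipped forward over the rail of the jar ledge and hangs over the drip lip: stand it upright again in its gap in the lane, among its neighbours. Then take the loose metal splash strip by its raised bead and slide its plain back edge under the brass drip lip, centred and all the way back to the foot of the ledge, without lifting the lip. Finish still holding the strip by its bead and pressing it down flat on the bed, so that the springy seal beneath it stays squeezed while its tape takes; do not let go, and leave the other jars and kitchen things where they are.

Things in the scene. Friction and masses are not known exactly. Their poses are not given: they have to be found in the camera images.
- ledge: the jar ledge, fixed. Origin: on the worktop at the middle of the foot of its front face; x points back into the ledge (away from the robot), y along it, z up; all its parts turn with it. Behind the origin: a white plinth 92 x 330 mm, 36 mm high, that carries the jars. Before it (x -116 to 0 mm): an aluminium bed plate 226 mm wide, top at z = 8 mm, on which the strip belongs
- lane_spot (a point): point on the plinth top (z = 36 mm), mid-gap in the lane, 50 mm behind the ledge's front face: where the tipped jar is to stand (within 30 mm along the lane). Axes as the ledge's. The lane is bounded by a steel rail (8 mm bar, axis 42 mm in front of this point, 38 mm above the plinth), a wooden back board (34 mm behind it, 56 mm high) and end cheeks 50 mm high
- jar_mid (a point): centre of the tipped spice jar (clear, red contents, white cap), half-way up: 43 mm diameter, 96 mm tall, 0.11 kg, the cap being the top 21 mm. z points from its base to its cap; at the start it leans towards the front of the ledge, about 0.6 rad from upright, with its base edge on the plinth and its side on the rail. Loose
- jar_a_mid (a point): centre of an upright neighbour in the lane, a spice jar with yellow cap, 42 mm diameter, 96 mm tall. Loose; leave it. The three neighbours may have changed places; the nearest ones stand 80 to 96 mm from the middle of the gap
- jar_b_mid (a point): centre of the second upright neighbour, a spice jar with yellow cap, 42 mm diameter, 96 mm tall. Loose; leave it
- shaker_mid (a point): centre of the third upright neighbour, a salt shaker with grey top, 44 mm diameter, 90 mm tall. Loose; leave it
- strip_bead (a point): the place to grasp the loose splash strip: mid-length of its bead, 15 mm above the plate's underside. The strip is a flat aluminium plate 110 (x) x 180 (y) x 4 mm, 0.16 kg, with a bead along y, 10 mm thick, that rises 22 mm above the plate (to 11 mm above this point). x points to the plain back edge, 85 mm away; the front edge is 25 mm the other way; z up
- strip_back (a point): middle of the strip's back edge, at its underside: the edge to be tucked under the lip. Axes as the strip's
- lip_edge (a point): middle of the free lower edge of the brass drip lip, a hinged flap 196 mm long, 3 mm thick with a round hem, that slopes forward and down from the ledge's foot; at rest this edge hangs 36 mm in front of the ledge's front face and about 9 mm above the bed, room for the 4 mm strip
- lip (a joint): angle of the drip lip: 0 hanging at rest, grows as its edge is lifted (rad; 0.1 rad lifts the edge 3.5 mm); it lifts at a touch and falls back by itself
- seal_top (a point): middle of the top of the dark foam seal, a bar 12 mm wide and 150 mm long along the ledge's y, 85 mm in front of the ledge's front face (right below the strip's bead when the strip is home), proud of the bed by 6 mm at rest
- seal (a joint): how far the seal is squeezed: 0 at rest, 0.006 m level with the bed; it takes 3 N to start it and 8 N to squeeze it fully, and springs back when not pressed
- katori_mid (a point): a small steel bowl upside down on the worktop, bystander, 84 mm diameter; origin half-way up
- onion_mid (a point): an onion behind the strip's starting place, 80 mm across, bystander; origin half-way up
There are look-alikes about, which are no part of the job. What is shaped like the part that bears shaker_mid but green or pink is not meant.

How it is judged:
By the outcome, as a careful person would: the job done as asked, in the order asked, and still so for the second after the job is handed in, while the arm keeps its last pose, push and grip.
It also fails if it takes over 58 s, if anything falls off the work surface, if the arm or the gripper's body presses on something with over 40 N, if the wrist force passes 120 N, or if a joint passes its speed limit or range.

## Robot

A 7-joint arm with a two-finger parallel gripper is mounted at the origin on a cart in front of the work surface, level with it; the furniture and walls round the work are solid. World frame = base frame: x ahead of the robot, y to its left, z up, the work surface at z = 0. Lengths are in m, angles in degrees, forces in N, time in s.
With the tool pointing down it reaches from about 0.4 to 0.875 m from the base axis. Payload 19.3 kg.
Tool frame: the origin (TCP) lies midway between the tips of the shut fingers; the grasp point (between the pads) lies 19 mm behind it; z points along the fingers, y is the line along which they close (so a half turn about z gives the same grasp; the last joint's range is limited). The gripper opens to 85 mm and grips with 20 to 120 N. Pads are 22 mm wide; open, the fingers measure 114 mm over their backs; the gripper's body (76 mm by 85 mm) begins 54 mm behind the grasp point. The pads swing forward as they close: fully open they stand 13 mm farther back than shut.
Start: joints at [-67.162, 29.874, -2.08, 91.645, 1.215, 58.505, -6.463], TCP at [0.282, 0.558, 0.231] pointing down, gripper open.
Joint ranges: [-166.77, 166.77], [-17.47, 122.26], [-85.68, 81.53], [9.62, 139.38], [-72.42, 252.41], [9.2, 110.78], [-144.41, 144.41]. Speed limits (degrees/s): [108.29, 108.29, 136.94, 136.94, 172.46, 172.46, 172.46].

## Interface

Orientations are given as a 3x3 rotation matrix whose columns are the frame's x, y, z axes.
In Python, from rig import bot gives the robot as it stands. The module is installed in compiled form; this text tells all that it offers.
- The arm moves only by the tool drive_tool, never from a script. Its argument "series" is a list of rows, each a list of 7 numbers: the shift along the tool's x, y, z in mm, then the turn, a rotation vector about the tool's x, y, z in rad, then the finger opening in mm, from 0 to 85.4. In form: [[x, y, z, ax, ay, az, jaw], ...]. A call has exactly 8 rows; each row shifts and turns the commanded pose from where the row before left it, along the tool's axes as they then stand; what a row does not reach is not made up. A row lasts 1/12 s, in which the tool goes at most 41.7 mm and 7.16 degrees, less where a joint would pass 70% of its speed; a pose out of reach is approached as far as the arm can. A call is refused whole if a number of a shift passes 41.7 or a number of a turn 0.125, either way. A call with a gripper value outside its range is refused whole. The fingers move at their own pace and stop on an object; the grip force is fixed at half the most. Time passes only in rows, so rows that do not move let the fingers close, or fill a call up. It gives the time, the measured TCP pose, the force, the opening and the grip force at its end, in the units of the state.
- bot.get_state(): the state, without advancing time (a new reading comes with each control period).
- bot.read_camera(name): name is "scene" or "top" or "wrist"; returns a dict with "pixels" (420x560x3 uint8, blue, green, red), "fx", "fy", "cx", "cy" (pixels), "R" (3x3) and "t" (3): a world point X has camera coordinates R X + t. Camera axes: x right, y down, z forward; pixel columns grow to the right and rows downward; lengths in m; the calibration is good to about 2 mm. A picture is of the moment at which its call begins. There is no depth.
- bot.close_job(): hands the job in; it is judged then, once.
The state is a dict: "time": time; "qpos": joint angles; "joint_vel": joint speeds; "joint_torque": joint torques, N m; "tcp_pos": TCP position; "tool_rot": TCP orientation; "ft_force": force on the tool from outside, world axes, zero at the start; "moment": the same for the moment, N m; "gripper_width": opening from 0.0 (shut) to 1.0 (fully open); "grasp_force": force on a finger pad.
Only numpy, scipy, OpenCV 4.12 (cv2) and the standard library are available. Lean on these libraries where they do the work, as an engineer would, in place of code of your own. Each camera call takes 0.05 s, during which the arm holds its last target. There are 200 camera calls.

## Working session

There is one attempt and no reset: what is moved stays moved. The work goes in short steps, Python scripts to look and compute and a tool call to move; the robot and the scene stay as the last step left them, time stands still between calls to the robot, and variables do not carry over. Pictures are saved under pics/ and viewed, at most 10 in all, crops included, and the job is handed in when it is done.

Besides the shell and the picture viewer there is one more tool, called as name([rows], argument=value, ...), one row to a line, values as JSON. drive_tool: Moves the arm, as the interface text tells. Its arguments: {"type":"object","properties":{"series":{"type":"array","items":{"type":"array","items":{"type":"number"}}}},"required":["series"]}

```bash
mkdir -p pics; cat > h.py <<'E'
import numpy as np, cv2
from rig import bot
def snap(name,fn):
    c=bot.read_camera(name); cv2.imwrite('pics/'+fn,c['pixels']); 
    np.savez('pics/'+fn+'.npz',**{k:np.array(v) for k,v in c.items()}); return c
def load(fn): return np.load('pics/'+fn+'.npz')
def ray(c,u,v):
    d=np.array([(u-c['cx'])/c['fx'],(v-c['cy'])/c['fy'],1.]); R=np.array(c['R']); t=np.array(c['t'])
    return -R.T@t, R.T@d
def atz(c,u,v,z):
    o,d=ray(c,u,v); return o+d*(z-o[2])/d[2]
def proj(c,X):
    p=np.array(c['R'])@np.array(X)+np.array(c['t']); return p[0]/p[2]*c['fx']+c['cx'],p[1]/p[2]*c['fy']+c['cy']
def tri(c1,p1,c2,p2):
    o1,d1=ray(c1,*p1);o2,d2=ray(c2,*p2)
    s=np.linalg.lstsq(np.c_[d1,-d2],o2-o1,rcond=None)[0]
    a=o1+s[0]*d1;b=o2+s[1]*d2; return (a+b)/2,np.linalg.norm(a-b)
E
python3 - <<'E'
from h import *
a=snap('scene','s0.png');b=snap('top','t0.png')
for c in(a,b):print(c['fx'],c['cx'],c['cy'],np.round(c['R'],3).tolist(),np.round(-np.array(c['R']).T@c['t'],3))
s=bot.get_state();print(s)
cv2.imwrite('pics/both0.png',np.vstack([cv2.resize(a['pixels'],(400,300)),cv2.resize(b['pixels'],(400,300))]))
E
```

```text
430.77982108041857 286.1389523229558 209.84244232997372 [[0.798, -0.602, -0.008], [-0.256, -0.327, -0.91], [0.545, 0.728, -0.415]] [ 0.061 -0.831  0.495]
413.4705786166956 278.8699788359065 206.57598359693264 [[-0.015, -1.0, 0.014], [-0.986, 0.013, -0.168], [0.168, -0.017, -0.986]] [ 0.422 -0.104  1.195]
{'time': 0.1, 'qpos': array([-67.16240669,  29.90484878,  -2.08168824,  91.66960631,
         1.21465023,  58.50479434,  -6.46349577]), 'joint_vel': array([ 0.00037642, -0.05675565, -0.01677336, -0.02609558,  0.03764813,
        0.14938057, -0.03898735]), 'joint_torque': array([ 3.39494865e-03, -9.28481269e+01,  1.98452935e+00, -3.70533764e+01,
        1.82670989e-02,  5.28835924e-03, -2.07838866e-05]), 'tcp_pos': array([0.2822738 , 0.55729457, 0.23079862]), 'tool_rot': array([[-8.92107657e-01,  4.51822727e-01, -3.90390224e-04],
       [ 4.51822891e-01,  8.92107186e-01, -9.18721777e-04],
       [-6.68294549e-05, -9.95985971e-04, -9.99999502e-01]]), 'ft_force': array([-0.32364406, -0.06348874,  0.07607418]), 'moment': array([-0.01693333,  0.011805  , -0.0146085 ]), 'grasp_force': 0.0, 'gripper_width': 0.9992659133082598}
```

View pics/s0.png

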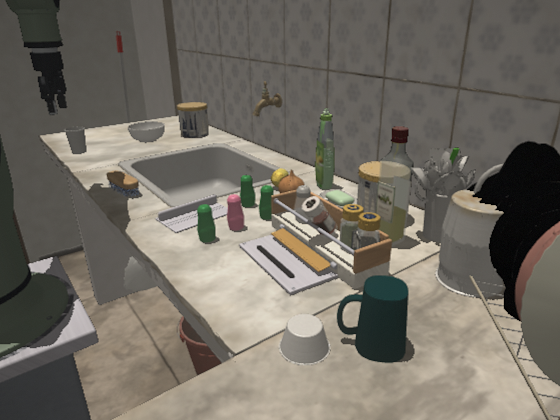

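View pics/t0.png

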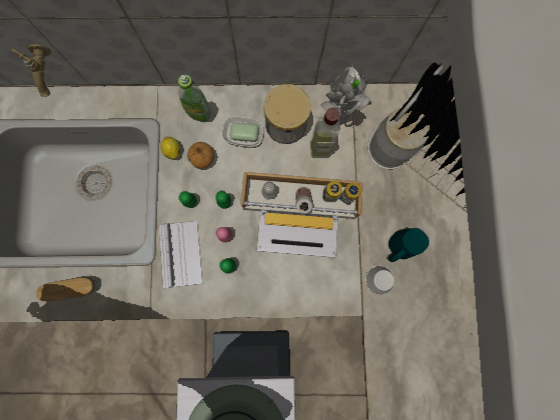

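The scene view shows the ledge at about (330,230), the tipped jar at (313,207) and the loose strip at (197,212). The top view shows the ledge at (302,195), the bed at (298,235), the strip at (181,255) and green and pink decoy shakers in between. I'll enlarge the crops next.

```bash
python3 - <<'E'
from h import *
t=load('t0.png')['pixels'];s=load('s0.png')['pixels']
a=cv2.resize(t[165:300,150:370][:, :],None,fx=3.6,fy=3.6,interpolation=cv2.INTER_CUBIC)
cv2.imwrite('pics/t0c.png',a)
b=cv2.resize(s[165:295,150:400],None,fx=3.2,fy=3.2,interpolation=cv2.INTER_CUBIC)
cv2.imwrite('pics/s0c.png',b);print(a.shape,b.shape)
E
```

```text
(486, 792, 3) (416, 800, 3)
```

View pics/t0c.png

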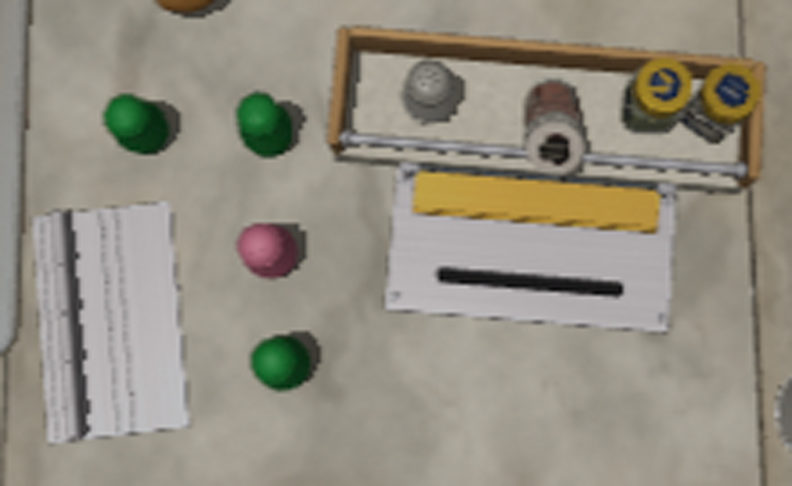

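View pics/s0c.png

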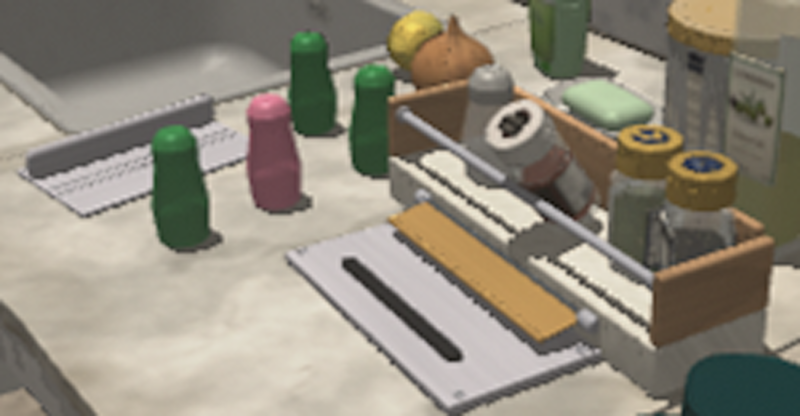

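The top crop shows the strip with its bead on the left (about x=68), its back edge facing right, bed corners at (388,309) and (668,330), and the seal from (440,274) to (620,290). The tipped cap is centred at (556,147). The scene crop confirms the bead at (30–210,100–165) and the cap at (515,130).

```bash
python3 - <<'E'
from h import *
t=load('t0.png');s=load('s0.png')
T=lambda u,v:(u/3.6+150-.4,v/3.6+165-.4); S=lambda u,v:(u/3.2+150-.4,v/3.2+165-.4)
np.set_printoptions(precision=4,suppress=True)
def at(n,u,v,z):
    p=atz(t,*T(u,v),z); print(n,p); return p
for n,a,b in [('bedfront',(388,309,.008),(668,330,.008)),('seal',(440,274,.014),(620,290,.014)),('rail',(345,137,.074),(742,172,.074)),('stripback',(165,203,.004),(188,427,.004)),('stripfront',(34,215,.004),(50,442,.004)),('plinthfront',(336,158,.036),(745,190,.036)),('lipedge',(413,207,.02),(658,231,.02)),('beadtop L',(55,212,.026),(68,440,.026))]:
    p=at(n,*a);q=at(n,*b);d=q-p;print('  mid',(p+q)/2,'len',np.linalg.norm(d),'ang(from -y)',np.degrees(np.arctan2(d[0],-d[1])))
print('cap tri',tri(t,T(556,147),s,S(515,130)))
print('capat',atz(t,*T(556,147),.036+.09))
print('shaker',tri(t,T(430,72),s,S(488,75)))
for n,u,v in [('jb',662,83),('ja',730,92)]: at(n,u,v,.132)
for n,u,v in [('g1',128,108),('g2',260,110),('pink',263,243),('g3',280,355)]: at(n,u,v,.08)
print('jarbase axis', tri(t,T(552,95),s,S(572,195)))
E
```

```text
bedfront [ 0.4978 -0.0611  0.008 ]
bedfront [ 0.478  -0.2832  0.008 ]
  mid [ 0.4879 -0.1721  0.008 ] len 0.22297229757904863 ang(from -y) -5.091036740155483
seal [ 0.5245 -0.1027  0.014 ]
seal [ 0.5098 -0.2453  0.014 ]
  mid [ 0.5171 -0.174   0.014 ] len 0.14336658151552786 ang(from -y) -5.879081892881169
rail [ 0.625  -0.0315  0.074 ]
rail [ 0.594  -0.3344  0.074 ]
  mid [ 0.6095 -0.183   0.074 ] len 0.30454376207233214 ang(from -y) -5.840035254898443
stripback [0.5856 0.1178 0.004 ]
stripback [0.408  0.0965 0.004 ]
  mid [0.4968 0.1071 0.004 ] len 0.17881792961393334 ang(from -y) -83.15777353668831
stripfront [0.5772 0.2224 0.004 ]
stripfront [0.3981 0.204  0.004 ]
  mid [0.4877 0.2132 0.004 ] len 0.18005282727041247 ang(from -y) -84.12429996982264
plinthfront [ 0.6152 -0.0219  0.036 ]
plinthfront [ 0.5855 -0.344   0.036 ]
  mid [ 0.6003 -0.1829  0.036 ] len 0.3234174250092385 ang(from -y) -5.268005924340603
lipedge [ 0.5776 -0.0819  0.02  ]
lipedge [ 0.5557 -0.2764  0.02  ]
  mid [ 0.5667 -0.1791  0.02  ] len 0.19569781639932432 ang(from -y) -6.399597771621206
beadtop L [0.5765 0.2    0.026 ]
beadtop L [0.3999 0.1846 0.026 ]
  mid [0.4882 0.1923 0.026 ] len 0.17733552879700537 ang(from -y) -85.01216235428397
cap tri (array([ 0.6071, -0.189 ,  0.1213]), np.float64(0.0002018864079150507))
capat [ 0.6062 -0.1886  0.126 ]
shaker (array([ 0.6628, -0.0958,  0.1186]), np.float64(0.005236026002623965))
jb [ 0.6517 -0.2669  0.132 ]
ja [ 0.6444 -0.3165  0.132 ]
g1 [0.6484 0.133  0.08  ]
g2 [0.6456 0.0328 0.08  ]
pink [0.5439 0.0297 0.08  ]
g3 [0.4604 0.0165 0.08  ]
jarbase axis (array([ 0.659 , -0.1917,  0.0579]), np.float64(0.0004156094656872701))
```

```bash
cat >> h.py <<'E'
from scipy.spatial.transform import Rotation as Ro
np.set_printoptions(precision=4,suppress=True)
YAW=np.radians(-5.6); RL=Ro.from_euler('z',YAW).as_matrix(); OL=np.array([.602,-.183,0])
def W(p): return OL+RL@np.array(p)      # ledge -> world
def L(p): return RL.T@(np.array(p)-OL)
def rotdeg(R): return np.array(R)
def plan(p1,R1,n,jaw,p0=None,R0=None,yawdir=None):
    st=bot.get_state(); p0=st['tcp_pos'] if p0 is None else np.array(p0); R0=np.array(st['tool_rot']) if R0 is None else R0
    rv=Ro.from_matrix(R0.T@R1).as_rotvec()
    P=p0;R=R0;rows=[]
    for i in range(1,n+1):
        s=i/n; Pn=p0+(np.array(p1)-p0)*s; Rn=R0@Ro.from_rotvec(rv*s).as_matrix()
        d=R.T@(Pn-P)*1000; w=Ro.from_matrix(R.T@Rn).as_rotvec()
        d=np.round(d,1);w=np.round(w,3); rows.append([*d.tolist(),*w.tolist(),jaw]); P=P+R@(d/1000);R=R@Ro.from_rotvec(w).as_matrix()
    print('time',st['time'],'turn deg',np.degrees(np.linalg.norm(rv)))
    for k in range(0,n,8):print([[float('%g'%x) for x in r] for r in rows[k:k+8]])
    return rows
def tool(phi,tilt=0):
    # tool y at world yaw phi(deg), z down; tilt about ledge y: body leans to robot
    y=np.array([np.cos(np.radians(phi)),np.sin(np.radians(phi)),0]);z=np.array([0,0,-1.]);x=np.cross(y,z)
    return Ro.from_rotvec(-tilt*RL[:,1]).as_matrix()@np.c_[x,y,z]
E
python3 - <<'E'
from h import *
print(tool(-95.6,.6)[:,2])
top=np.array([.607,-.189,.123]); ax=RL@[-np.sin(.6),0,np.cos(.6)]
pre=top+ax*.10; print(pre, L(top))
plan(pre+[0,0,.04],tool(-95.6,.3),24,70)
E
```

```text
[ 0.5619 -0.0551 -0.8253]
[ 0.5508 -0.1835  0.2055] [ 0.0056 -0.0055  0.123 ]
time 0.1 turn deg 158.9893981729973
[[-23.9, -22.5, -0.6, -0.017, 0.003, 0.114, 70.0], [-26.4, -19.6, -1.0, -0.018, 0.004, 0.115, 70.0], [-28.3, -16.4, -1.5, -0.017, 0.003, 0.114, 70.0], [-30.1, -13.1, -1.8, -0.017, 0.003, 0.114, 70.0], [-31.4, -9.5, -2.0, -0.017, 0.003, 0.114, 70.0], [-32.2, -5.9, -2.4, -0.018, 0.004, 0.115, 70.0], [-32.7, -2.0, -2.5, -0.017, 0.003, 0.114, 70.0], [-32.7, 1.7, -2.6, -0.017, 0.003, 0.114, 70.0]]
[[-32.2, 5.4, -2.6, -0.017, 0.004, 0.114, 70.0], [-31.5, 9.1, -2.7, -0.018, 0.003, 0.115, 70.0], [-30.1, 12.7, -2.5, -0.017, 0.003, 0.114, 70.0], [-28.5, 16.2, -2.4, -0.017, 0.004, 0.114, 70.0], [-26.5, 19.2, -2.2, -0.018, 0.003, 0.115, 70.0], [-24.1, 22.3, -1.9, -0.017, 0.003, 0.114, 70.0], [-21.4, 24.9, -1.6, -0.017, 0.003, 0.114, 70.0], [-18.4, 27.1, -1.2, -0.017, 0.004, 0.114, 70.0]]
[[-15.3, 29.1, -0.7, -0.018, 0.003, 0.115, 70.0], [-11.7, 30.7, -0.3, -0.017, 0.003, 0.114, 70.0], [-8.2, 31.8, 0.2, -0.017, 0.004, 0.114, 70.0], [-4.6, 32.5, 0.8, -0.017, 0.003, 0.115, 70.0], [-0.8, 32.8, 1.3, -0.018, 0.003, 0.114, 70.0], [3.0, 32.6, 1.8, -0.017, 0.004, 0.114, 70.0], [6.6, 32.1, 2.5, -0.017, 0.003, 0.114, 70.0], [10.2, 31.0, 3.0, -0.018, 0.003, 0.115, 70.0]]
```

drive_tool([
  [-24, -22.5, -1, -0.017, 0.003, 0.114, 60],
  [-26.5, -19.5, -1, -0.018, 0.004, 0.115, 60],
  [-28.5, -16.5, -1.5, -0.017, 0.003, 0.114, 60],
  [-30, -13, -2, -0.017, 0.003, 0.114, 60],
  [-31.5, -9.5, -2, -0.017, 0.003, 0.114, 60],
  [-32, -6, -2.5, -0.018, 0.004, 0.115, 60],
  [-32.5, -2, -2.5, -0.017, 0.003, 0.114, 60],
  [-32.5, 1.5, -2.5, -0.017, 0.003, 0.114, 60],
])

```text
time: 0.77
tcp_pos: [0.372, 0.3091, 0.2366]
tool_rot: [[-0.183, 0.979, 0.092], [0.98, 0.174, 0.1], [0.082, 0.108, -0.991]]
ft_force: [0.7, 0.8, -0.8]
gripper_width: 0.702
grasp_force: 0.0
```

drive_tool([
  [-32, 5.5, -2.5, -0.017, 0.004, 0.114, 60],
  [-31.5, 9, -2.5, -0.018, 0.003, 0.115, 60],
  [-30, 12.5, -2.5, -0.017, 0.003, 0.114, 60],
  [-28.5, 16, -2.5, -0.017, 0.004, 0.114, 60],
  [-26.5, 19, -2, -0.018, 0.003, 0.115, 60],
  [-24, 22.5, -2, -0.017, 0.003, 0.114, 60],
  [-21.5, 25, -1.5, -0.017, 0.003, 0.114, 60],
  [-18.5, 27, -1, -0.017, 0.004, 0.114, 60],
])

```text
time: 1.43
tcp_pos: [0.4611, 0.0627, 0.2409]
tool_rot: [[0.651, 0.725, 0.226], [0.728, -0.68, 0.088], [0.217, 0.107, -0.97]]
ft_force: [0.4, 0.9, 0.8]
gripper_width: 0.704
grasp_force: 0.0
```

drive_tool([
  [-15.5, 29, -0.5, -0.018, 0.003, 0.115, 60],
  [-11.5, 30.5, -0.5, -0.017, 0.003, 0.114, 60],
  [-8, 32, 0, -0.017, 0.004, 0.114, 60],
  [-4.5, 32.5, 1, -0.017, 0.003, 0.115, 60],
  [-1, 33, 1.5, -0.018, 0.003, 0.114, 60],
  [3, 32.5, 2, -0.017, 0.004, 0.114, 60],
  [6.5, 32, 2.5, -0.017, 0.003, 0.114, 60],
  [10, 31, 3, -0.018, 0.003, 0.115, 60],
])

```text
time: 2.1
tcp_pos: [0.5503, -0.1841, 0.2449]
tool_rot: [[0.95, -0.104, 0.294], [-0.099, -0.995, -0.029], [0.296, -0.002, -0.955]]
ft_force: [1.0, 0.9, 0.2]
gripper_width: 0.702
grasp_force: 0.0
```

```bash
python3 - <<'E'
from h import *
st=bot.get_state();print(st['tcp_pos'],np.array(st['tool_rot']),st['qpos'])
c=snap('wrist','w1.png');cv2.imwrite('pics/w1v.png',c['pixels'])
top=np.array([.607,-.189,.123]); ax=RL@[-np.sin(.6),0,np.cos(.6)]
print(proj(c,top),proj(c,top-.096*ax))
plan(top+ax*.04,tool(-95.6,.6),8,60)
E
```

```text
[ 0.5503 -0.1841  0.2449] [[ 0.9501 -0.1036  0.2943]
 [-0.0995 -0.9946 -0.029 ]
 [ 0.2957 -0.0017 -0.9553]] [-17.4184  21.5953  40.932  113.5815 -31.2179  36.5436 -53.3607]
(np.float64(277.67952109848073), np.float64(173.1705868481957)) (np.float64(277.96469722269006), np.float64(126.71583023556425))
time 2.15 turn deg 17.09399614366601
[[0.5, -0.8, 11.9, 0.001, 0.037, -0.002, 60.0], [0.1, -0.7, 11.9, 0.001, 0.037, -0.002, 60.0], [-0.3, -0.8, 11.9, 0.001, 0.038, -0.002, 60.0], [-0.8, -0.7, 11.8, 0.001, 0.037, -0.003, 60.0], [-1.2, -0.7, 11.9, 0.001, 0.037, -0.002, 60.0], [-1.7, -0.8, 11.7, 0.001, 0.037, -0.002, 60.0], [-2.1, -0.7, 11.8, 0.001, 0.038, -0.002, 60.0], [-2.5, -0.7, 11.6, 0.001, 0.037, -0.002, 60.0]]
```

View pics/w1v.png

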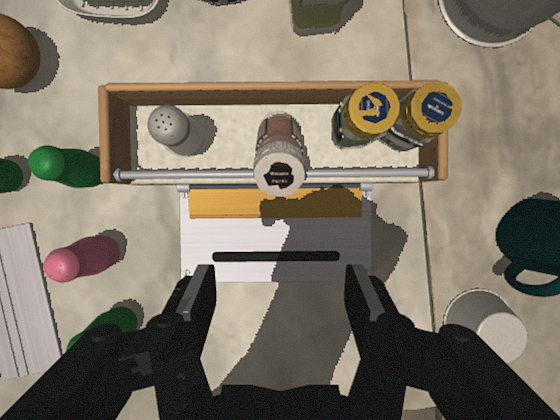

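The wrist view shows the cap at (280,173), where I predicted (278,173), so the jar pose holds. The shaker at (170,125) and the yellow caps at (373,108) leave room for the fingers.

drive_tool([
  [0.5, -0.5, 12, 0.001, 0.037, -0.002, 54],
  [0, -0.5, 12, 0.001, 0.037, -0.002, 54],
  [0, -0.5, 12, 0.001, 0.038, -0.002, 54],
  [-1, -0.5, 12, 0.001, 0.037, -0.003, 54],
  [-1, -0.5, 12, 0.001, 0.037, -0.002, 54],
  [-2, -0.5, 11.5, 0.001, 0.037, -0.002, 54],
  [-2, -0.5, 12, 0.001, 0.038, -0.002, 54],
  [-2.5, -0.5, 11.5, 0.001, 0.037, -0.002, 54],
])

```text
time: 2.82
tcp_pos: [0.5882, -0.1871, 0.1764]
tool_rot: [[0.851, -0.054, 0.522], [-0.048, -0.999, -0.025], [0.523, -0.004, -0.853]]
ft_force: [1.2, 0.1, 0.3]
gripper_width: 0.633
grasp_force: 0.0
```

```bash
python3 - <<'E'
from h import *
top=np.array([.607,-.1895,.123]); ax=RL@[-np.sin(.6),0,np.cos(.6)]
c=snap('wrist','w2.png');print(proj(c,top))
cv2.imwrite('pics/w2v.png',c['pixels'])
plan(top-ax*.031,tool(-95.6,.6),7,54)
E
```

```text
(np.float64(280.6524033029056), np.float64(247.08492768087302))
time 2.8667 turn deg 3.1894337331630958
[[-1.9, 0.1, 12.3, -0.004, 0.007, 0.003, 54.0], [-2.1, 0.1, 12.4, -0.003, 0.006, 0.003, 54.0], [-2.1, 0.0, 12.3, -0.004, 0.007, 0.002, 54.0], [-2.2, 0.0, 12.3, -0.003, 0.006, 0.003, 54.0], [-2.2, -0.0, 12.3, -0.004, 0.007, 0.003, 54.0], [-2.4, -0.1, 12.3, -0.003, 0.006, 0.003, 54.0], [-2.4, -0.1, 12.2, -0.004, 0.007, 0.003, 54.0]]
```

View pics/w2v.png

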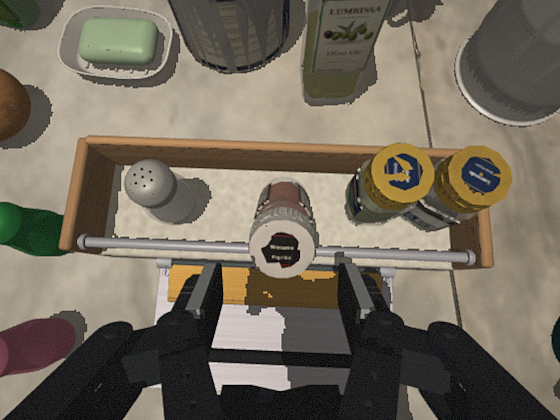

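The cap face is at (281,250) against the predicted (281,247), centred between the fingers, so I'm descending along the jar axis.

drive_tool([
  [-2, 0, 12.5, -0.004, 0.007, 0.003, 54],
  [-2, 0, 12.5, -0.003, 0.006, 0.003, 54],
  [-2, 0, 12.5, -0.004, 0.007, 0.002, 54],
  [-2, 0, 12.5, -0.003, 0.006, 0.003, 54],
  [-2.5, 0, 12.5, -0.004, 0.007, 0.003, 54],
  [-2.5, 0, 12, -0.003, 0.006, 0.003, 54],
  [-2.5, 0, 12, -0.004, 0.007, 0.003, 54],
  [0, 0, 0, 0, 0, 0, 54],
])

```text
time: 3.53
tcp_pos: [0.6385, -0.2018, 0.1319]
tool_rot: [[0.861, -0.09, 0.501], [-0.089, -0.996, -0.026], [0.501, -0.022, -0.865]]
ft_force: [-0.2, -0.5, -0.7]
gripper_width: 0.629
grasp_force: 0.0
```

drive_tool([
  [0, 0, 0, 0, 0, 0, 35],
  [0, 0, 0, 0, 0, 0, 35],
  [0, 0, 0, 0, 0, 0, 35],
  [0, 0, 0, 0, 0, 0, 35],
  [0, 0, 0, 0, 0, 0, 35],
  [0, 0, 0, 0, 0, 0, 35],
  [0, 0, 0, 0, 0, 0, 35],
  [0, 0, 0, 0, 0, 0, 35],
])

```text
time: 4.2
tcp_pos: [0.6377, -0.2019, 0.1336]
tool_rot: [[0.86, -0.09, 0.503], [-0.088, -0.996, -0.027], [0.503, -0.021, -0.864]]
ft_force: [-0.7, 1.1, -0.5]
gripper_width: 0.407
grasp_force: 0.0
```

```bash
python3 - <<'E'
from h import *
st=bot.get_state();p=np.array(st['tcp_pos']);print(p,L(p),st['grasp_force'],st['gripper_width'],np.array(st['tool_rot'])[:,2])
R=np.array(st['tool_rot'])
d=31.0
print('lift'); plan(p+[0,0,.02],R,4,35)
# jar top at TCP - d*z ; jar upright at lane x=50, top z .132 -> TCP z .132-.031=.101
q=W([.050,L(p)[1]+.003,0]);q[2]=.101+.025
plan(q,tool(-95.6,0),8,35,p0=p+[0,0,.02],R0=R)
E
```

```text
[ 0.6377 -0.2019  0.1336] [ 0.0374 -0.0154  0.1336] 0.0 0.4070995719111304 [ 0.5026 -0.0268 -0.8641]
lift
time 4.2 turn deg 0.0
[[2.5, -0.1, -4.3, 0.0, 0.0, 0.0, 35.0], [2.5, -0.1, -4.3, 0.0, 0.0, 0.0, 35.0], [2.5, -0.1, -4.4, 0.0, 0.0, 0.0, 35.0], [2.6, -0.1, -4.3, 0.0, 0.0, 0.0, 35.0]]
time 4.2 turn deg 30.222664390622867
[[-0.4, -0.3, 3.8, -0.003, -0.066, 0.0, 35.0], [-0.1, -0.3, 3.8, -0.003, -0.066, 0.0, 35.0], [0.1, -0.3, 3.8, -0.003, -0.066, 0.001, 35.0], [0.4, -0.3, 3.7, -0.002, -0.065, -0.0, 35.0], [0.6, -0.4, 3.8, -0.003, -0.066, 0.0, 35.0], [0.9, -0.3, 3.7, -0.003, -0.066, 0.0, 35.0], [1.1, -0.4, 3.6, -0.003, -0.066, 0.001, 35.0], [1.3, -0.3, 3.5, -0.003, -0.066, -0.0, 35.0]]
```

```bash
python3 - <<'E'
from h import *
st=bot.get_state();print(st['qpos'])
c=snap('wrist','w3.png');cv2.imwrite('pics/w3v.png',c['pixels'])
E
```

```text
[ 11.8599  32.0189   4.9941 115.4985 -72.3586   9.2594 -10.2974]
```

View pics/w3v.png

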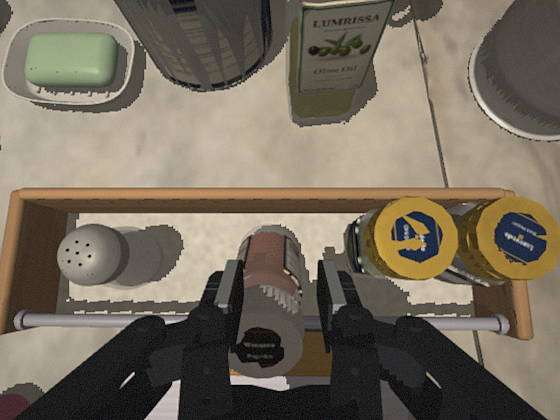

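The wrist picture shows the fingers at (230,290) and (328,290), above and behind the cap at (258,345), and the jar unmoved. Joints 5 and 6 hit their limits at this tilt, so I'll back off and grasp nearly vertical.

```bash
python3 - <<'E'
from h import *
top=np.array([.607,-.1895,.123]); ax=RL@[-np.sin(.6),0,np.cos(.6)]
C=top-.014*ax; R=tool(-95.6,.1); z=R[:,2]
print(C+.019*z)
plan(C+.019*z+[0,0,.09],R,8,56)
plan(C+.019*z,R,8,54,p0=C+.019*z+[0,0,.09],R0=R)
E
```

```text
[ 0.6168 -0.1905  0.0925]
time 4.25 turn deg 24.49618239187365
[[0.7, -1.3, -6.7, -0.003, -0.053, 0.0, 56.0], [0.3, -1.3, -6.6, -0.003, -0.054, 0.0, 56.0], [0.0, -1.3, -6.7, -0.003, -0.053, 0.0, 56.0], [-0.3, -1.3, -6.7, -0.002, -0.053, 0.0, 56.0], [-0.8, -1.2, -6.7, -0.003, -0.054, 0.0, 56.0], [-1.1, -1.2, -6.6, -0.003, -0.053, 0.001, 56.0], [-1.4, -1.2, -6.6, -0.003, -0.054, -0.0, 56.0], [-1.8, -1.2, -6.4, -0.003, -0.053, -0.0, 56.0]]
time 4.25 turn deg 0.0
[[-1.1, -0.0, 11.2, 0.0, 0.0, 0.0, 54.0], [-1.1, 0.0, 11.2, 0.0, 0.0, 0.0, 54.0], [-1.2, 0.0, 11.2, 0.0, 0.0, 0.0, 54.0], [-1.1, 0.0, 11.2, 0.0, 0.0, 0.0, 54.0], [-1.1, 0.0, 11.2, 0.0, 0.0, 0.0, 54.0], [-1.1, 0.0, 11.2, 0.0, 0.0, 0.0, 54.0], [-1.2, 0.0, 11.2, 0.0, 0.0, 0.0, 54.0], [-1.1, 0.0, 11.2, 0.0, 0.0, 0.0, 54.0]]
```

drive_tool([
  [0.5, -1.5, -7, -0.003, -0.053, 0, 56],
  [0.5, -1.5, -7, -0.003, -0.054, 0, 56],
  [0, -1.5, -7, -0.003, -0.053, 0, 56],
  [-0.5, -1, -6.5, -0.002, -0.053, 0, 56],
  [-1, -1, -6.5, -0.003, -0.054, 0, 56],
  [-1, -1, -6.5, -0.003, -0.053, 0, 56],
  [-1.5, -1, -6.5, -0.003, -0.054, 0, 56],
  [-2, -1, -6.5, -0.003, -0.053, 0, 56],
])

```text
time: 4.92
tcp_pos: [0.6173, -0.1912, 0.1767]
tool_rot: [[0.987, -0.094, 0.133], [-0.094, -0.996, -0.009], [0.133, -0.004, -0.991]]
ft_force: [-0.9, 0.3, -0.2]
gripper_width: 0.65
grasp_force: 0.0
```

```bash
python3 - <<'E'
from h import *
st=bot.get_state();print(st['qpos'],st['tcp_pos'],st['gripper_width'])
top=np.array([.607,-.1895,.123]); ax=RL@[-np.sin(.6),0,np.cos(.6)]
C=top-.014*ax; R=tool(-95.6,.1); z=R[:,2]
plan(C+.019*z,R,8,54)
E
```

```text
[-15.7325  39.4754  44.09    99.7119 -39.1657  48.6459 -49.8696] [ 0.6173 -0.1912  0.1767] 0.6503692937886065
time 4.9167 turn deg 1.950492492433963
[[-1.5, -0.0, 10.4, -0.001, -0.004, 0.0, 54.0], [-1.4, -0.1, 10.4, -0.0, -0.004, 0.001, 54.0], [-1.4, -0.1, 10.5, -0.001, -0.005, 0.0, 54.0], [-1.4, -0.0, 10.4, -0.0, -0.004, 0.001, 54.0], [-1.3, -0.1, 10.4, -0.001, -0.004, 0.0, 54.0], [-1.2, -0.1, 10.5, -0.0, -0.004, 0.0, 54.0], [-1.2, -0.1, 10.4, -0.001, -0.004, 0.001, 54.0], [-1.2, -0.0, 10.5, -0.0, -0.005, 0.0, 54.0]]
```

The arm configuration has recovered, so I'll descend and grip.

drive_tool([
  [-1.5, 0, 10.5, 0, -0.004, 0, 54],
  [-1.5, 0, 10.5, 0, -0.004, 0, 54],
  [-1.5, 0, 10.5, 0, -0.005, 0, 54],
  [-1.5, 0, 10.5, 0, -0.004, 0, 54],
  [-1, 0, 10.5, 0, -0.004, 0, 54],
  [-1, 0, 10.5, 0, -0.004, 0, 54],
  [-1, 0, 10.5, 0, -0.004, 0, 54],
  [-1, 0, 10, 0, -0.005, 0, 54],
])

```text
time: 5.58
tcp_pos: [0.6176, -0.1914, 0.0909]
tool_rot: [[0.99, -0.095, 0.102], [-0.095, -0.996, -0.005], [0.102, -0.005, -0.995]]
ft_force: [0.3, -0.7, 0.5]
gripper_width: 0.637
grasp_force: 0.0
```

drive_tool([
  [0, 0, 0, 0, 0, 0, 38],
  [0, 0, 0, 0, 0, 0, 36],
  [0, 0, 0, 0, 0, 0, 36],
  [0, 0, 0, 0, 0, 0, 36],
  [0, 0, 0, 0, 0, 0, 36],
  [0, 0, 0, 0, 0, 0, 36],
  [0, 0, 0, 0, 0, 0, 36],
  [0, 0, 0, 0, 0, 0, 36],
])

```text
time: 6.25
tcp_pos: [0.6178, -0.1912, 0.0923]
tool_rot: [[0.99, -0.094, 0.103], [-0.094, -0.996, -0.005], [0.103, -0.005, -0.995]]
ft_force: [-0.1, 0.7, -0.1]
gripper_width: 0.489
grasp_force: 60.7
```

```bash
python3 - <<'E'
from h import *
st=bot.get_state();p=np.array(st['tcp_pos']);R=np.array(st['tool_rot']);print(st['qpos'],p,st['gripper_width']*85.4,st['grasp_force'],st['ft_force'])
th=.6
G=p-.019*R[:,2]; print('G',G,L(G))
# jar rotates +th about ledge y (top goes back). grasp pt is 14mm below top
dR=Ro.from_rotvec(th*RL[:,1]).as_matrix(); R1=dR@R
l=L(G); G1=W([.052,l[1]+.003,.036+.082+.012]); p1=G1+.019*R1[:,2]
print(p1,R1[:,2])
lift=p+[0,0,.02]
plan(lift,R,3,36)
plan(p1,R1,10,36,p0=lift,R0=R)
E
```

```text
[-12.2164  45.9287  38.7051 100.9488 -43.7909  42.7326 -46.3266] [ 0.6178 -0.1912  0.0923] 41.73891859695435 60.65043568611145 [-0.0748  0.69   -0.1391]
G [ 0.6159 -0.1911  0.1112] [ 0.0146 -0.0068  0.1112]
[ 0.6444 -0.1908  0.1133] [-0.4741  0.0519 -0.8789]
time 6.25 turn deg 0.0
[[0.7, -0.0, -6.6, 0.0, 0.0, 0.0, 36.0], [0.7, -0.1, -6.7, 0.0, 0.0, 0.0, 36.0], [0.7, -0.0, -6.6, 0.0, 0.0, 0.0, 36.0]]
time 6.25 turn deg 34.3774677078494
[[2.6, -0.3, 0.2, 0.0, -0.06, 0.0, 36.0], [2.7, -0.3, -0.0, 0.0, -0.06, 0.001, 36.0], [2.6, -0.3, -0.2, 0.001, -0.06, -0.0, 36.0], [2.6, -0.3, -0.3, -0.0, -0.06, 0.0, 36.0], [2.6, -0.3, -0.4, -0.0, -0.06, 0.001, 36.0], [2.6, -0.3, -0.7, 0.0, -0.06, -0.0, 36.0], [2.5, -0.3, -0.7, 0.0, -0.06, 0.0, 36.0], [2.5, -0.3, -0.9, 0.0, -0.06, 0.001, 36.0]]
[[2.4, -0.3, -1.1, 0.001, -0.06, -0.0, 36.0], [2.4, -0.3, -1.2, -0.0, -0.06, 0.0, 36.0]]
```

drive_tool([
  [0.5, 0, -7, 0, 0, 0, 36],
  [0.5, 0, -7, 0, 0, 0, 36],
  [0.5, 0, -6.5, 0, 0, 0, 36],
  [2.5, -0.5, 0, 0, -0.06, 0, 36],
  [2.5, -0.5, 0, 0, -0.06, 0, 36],
  [2.5, 0, 0, 0, -0.06, 0, 36],
  [2.5, -0.5, -0.5, 0, -0.06, 0, 36],
  [2.5, 0, -0.5, 0, -0.06, 0, 36],
])

```text
time: 6.92
tcp_pos: [0.6301, -0.1909, 0.1146]
tool_rot: [[0.976, -0.094, -0.197], [-0.091, -0.996, 0.023], [-0.198, -0.004, -0.98]]
ft_force: [-0.5, 0.5, -1.1]
gripper_width: 0.492
grasp_force: 60.8
```

drive_tool([
  [2.5, -0.5, -0.5, 0, -0.06, 0, 36],
  [2.5, 0, -0.5, 0, -0.06, 0, 36],
  [2.5, -0.5, -1, 0, -0.06, 0, 36],
  [2.5, -0.5, -1, 0, -0.06, 0, 36],
  [2.5, -0.5, -1, 0, -0.06, 0, 36],
  [0, 0, 0, 0, 0, 0, 36],
  [0, 0, 0, 0, 0, 0, 36],
  [0, 0, 0, 0, 0, 0, 36],
])

```text
time: 7.58
tcp_pos: [0.643, -0.1906, 0.1139]
tool_rot: [[0.876, -0.095, -0.473], [-0.081, -0.996, 0.049], [-0.476, -0.004, -0.88]]
ft_force: [-0.3, 0.6, -0.9]
gripper_width: 0.49
grasp_force: 60.9
```

```bash
python3 - <<'E'
from h import *
st=bot.get_state();p=np.array(st['tcp_pos']);R=np.array(st['tool_rot']);print(st['qpos'],p,R[:,2],st['gripper_width']*85.4,st['grasp_force'],st['ft_force'])
G=p-.019*R[:,2]; print('G',G,L(G))
c=snap('scene','s1.png'); u,v=map(int,proj(c,G)); print(u,v)
cv2.imwrite('pics/s1v.png',cv2.resize(c['pixels'][v-60:v+75,u-100:u+100],None,fx=4,fy=4,interpolation=cv2.INTER_CUBIC))
for k in(.014,-.082): print([ (a-b)*4 for a,b in zip(proj(c,G+[0,0,k]),(u-100,v-60))])
E
```

```text
[ -6.8159  65.4683  42.8952  61.14   -29.3951  93.0064 -64.2042] [ 0.643  -0.1906  0.1139] [-0.4731  0.0487 -0.8797] 41.811809078198664 60.866206884384155 [-0.2611  0.6435 -0.8789]
G [ 0.652  -0.1915  0.1306] [ 0.0506 -0.0036  0.1306]
327 196
[np.float64(401.10916553623906), np.float64(218.54333620922523)]
[np.float64(395.64747417697595), np.float64(376.1885456128782)]
```

View pics/s1v.png

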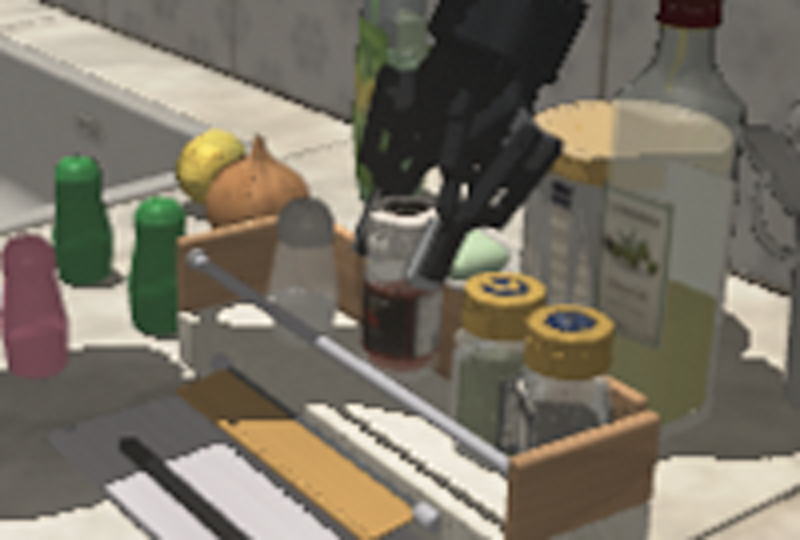

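The jar stands upright over its gap, cap top at (402,205) and base at (395,360), between the shaker and the yellow caps. That puts the base 12–20 mm above the plinth. I'll lower it gently and watch the force.

drive_tool([
  [0.95, 0, 1.75, 0, 0, 0, 36],
  [0.95, 0, 1.75, 0, 0, 0, 36],
  [0.95, 0, 1.75, 0, 0, 0, 36],
  [0.95, 0, 1.75, 0, 0, 0, 36],
  [0.95, 0, 1.75, 0, 0, 0, 36],
  [0.95, 0, 1.75, 0, 0, 0, 36],
  [0.5, 0, 0.9, 0, 0, 0, 36],
  [0, 0, 0, 0, 0, 0, 36],
])

```text
time: 8.3
tcp_pos: [0.643, -0.1901, 0.1]
tool_rot: [[0.875, -0.094, -0.475], [-0.08, -0.996, 0.049], [-0.477, -0.005, -0.879]]
ft_force: [0.3, -0.4, -0.8]
gripper_width: 0.494
grasp_force: 60.9
```

drive_tool([
  [0.5, 0, 0.9, 0, 0, 0, 36],
  [0.5, 0, 0.9, 0, 0, 0, 36],
  [0.5, 0, 0.9, 0, 0, 0, 36],
  [0, 0, 0, 0, 0, 0, 36],
  [0, 0, 0, 0, 0, 0, 36],
  [0, 0, 0, 0, 0, 0, 36],
  [0, 0, 0, 0, 0, 0, 36],
  [0, 0, 0, 0, 0, 0, 36],
])

```text
time: 8.97
tcp_pos: [0.6431, -0.1902, 0.0973]
tool_rot: [[0.875, -0.094, -0.475], [-0.08, -0.996, 0.049], [-0.477, -0.005, -0.879]]
ft_force: [0.1, 0.2, -1.0]
gripper_width: 0.49
grasp_force: 60.9
```

drive_tool([
  [0.5, 0, 0.9, 0, 0, 0, 36],
  [0.5, 0, 0.9, 0, 0, 0, 36],
  [0.25, 0, 0.45, 0, 0, 0, 36],
  [0, 0, 0, 0, 0, 0, 36],
  [0, 0, 0, 0, 0, 0, 36],
  [0, 0, 0, 0, 0, 0, 36],
  [0, 0, 0, 0, 0, 0, 36],
  [0, 0, 0, 0, 0, 0, 36],
])

```text
time: 9.63
tcp_pos: [0.6432, -0.1902, 0.0954]
tool_rot: [[0.875, -0.094, -0.474], [-0.08, -0.996, 0.049], [-0.477, -0.005, -0.879]]
ft_force: [-1.4, 1.6, 7.7]
gripper_width: 0.487
grasp_force: 61.7
```

drive_tool([
  [0.25, 0, 0.45, 0, 0, 0, 36],
  [0.25, 0, 0.45, 0, 0, 0, 36],
  [0.25, 0, 0.45, 0, 0, 0, 36],
  [0, 0, 0, 0, 0, 0, 36],
  [0, 0, 0, 0, 0, 0, 36],
  [0, 0, 0, 0, 0, 0, 36],
  [0, 0, 0, 0, 0, 0, 36],
  [0, 0, 0, 0, 0, 0, 36],
])

```text
time: 10.3
tcp_pos: [0.6433, -0.1902, 0.0953]
tool_rot: [[0.875, -0.094, -0.474], [-0.08, -0.996, 0.049], [-0.477, -0.005, -0.879]]
ft_force: [-2.4, 2.9, 22.2]
gripper_width: 0.494
grasp_force: 62.4
```

drive_tool([
  [-0.5, 0, -1, 0, 0, 0, 36],
  [0, 0, 0, 0, 0, 0, 44],
  [0, 0, 0, 0, 0, 0, 48],
  [0, 0, 0, 0, 0, 0, 52],
  [0, 0, 0, 0, 0, 0, 56],
  [0, 0, 0, 0, 0, 0, 56],
  [0, 0, 0, 0, 0, 0, 56],
  [0, 0, 0, 0, 0, 0, 56],
])

```text
time: 10.97
tcp_pos: [0.6432, -0.1902, 0.0942]
tool_rot: [[0.875, -0.094, -0.475], [-0.08, -0.996, 0.049], [-0.477, -0.005, -0.879]]
ft_force: [-0.5, 0.5, 0.1]
gripper_width: 0.655
grasp_force: 0.0
```

```bash
python3 - <<'E'
from h import *
st=bot.get_state();p=np.array(st['tcp_pos']);R=np.array(st['tool_rot']);print(p,st['gripper_width']*85.4,st['ft_force'])
plan(p+[0,0,.09],R,8,56)
# strip: bead mid = front mid + 25mm toward back
f=np.array([.4877,.2132]);b=np.array([.4968,.1071]);d=(b-f)/np.linalg.norm(b-f);phi=np.degrees(np.arctan2(d[1],d[0]))
print(phi,f+.025*d,b-.085*d)
bead=np.r_[(f+.025*d+b-.085*d)/2,.12]
plan(bead,tool(phi),16,56,p0=p+[0,0,.09],R0=R)
E
```

```text
[ 0.6432 -0.1902  0.0942] 55.917143882834395 [-0.5091  0.4844  0.1066]
time 10.9667 turn deg 0.0
[[-5.4, -0.1, -9.9, 0.0, 0.0, 0.0, 56.0], [-5.3, -0.0, -9.9, 0.0, 0.0, 0.0, 56.0], [-5.4, -0.1, -9.9, 0.0, 0.0, 0.0, 56.0], [-5.4, -0.0, -9.8, 0.0, 0.0, 0.0, 56.0], [-5.3, -0.1, -9.9, 0.0, 0.0, 0.0, 56.0], [-5.4, -0.0, -9.9, 0.0, 0.0, 0.0, 56.0], [-5.4, -0.1, -9.9, 0.0, 0.0, 0.0, 56.0], [-5.4, -0.0, -9.9, 0.0, 0.0, 0.0, 56.0]]
-85.09784425603588 [0.4898 0.1883] [0.4895 0.1918]
time 10.9667 turn deg 30.253335265741622
[[-8.4, -22.7, 9.2, -0.003, 0.031, -0.011, 56.0], [-8.4, -22.9, 9.0, -0.003, 0.031, -0.011, 56.0], [-8.5, -23.0, 8.6, -0.003, 0.031, -0.011, 56.0], [-8.4, -23.1, 8.2, -0.003, 0.031, -0.011, 56.0], [-8.5, -23.2, 8.0, -0.004, 0.031, -0.011, 56.0], [-8.4, -23.3, 7.5, -0.003, 0.031, -0.011, 56.0], [-8.4, -23.4, 7.3, -0.003, 0.031, -0.011, 56.0], [-8.4, -23.6, 6.9, -0.003, 0.031, -0.01, 56.0]]
[[-8.3, -23.7, 6.6, -0.003, 0.031, -0.011, 56.0], [-8.3, -23.7, 6.2, -0.003, 0.031, -0.011, 56.0], [-8.2, -23.9, 5.9, -0.003, 0.031, -0.011, 56.0], [-8.1, -24.0, 5.6, -0.003, 0.031, -0.011, 56.0], [-8.0, -24.1, 5.3, -0.003, 0.031, -0.011, 56.0], [-7.9, -24.2, 5.0, -0.003, 0.031, -0.011, 56.0], [-7.8, -24.3, 4.6, -0.003, 0.031, -0.011, 56.0], [-7.7, -24.4, 4.4, -0.004, 0.031, -0.011, 56.0]]
```

drive_tool([
  [-5.5, 0, -10, 0, 0, 0, 56],
  [-5.5, 0, -10, 0, 0, 0, 56],
  [-5.5, 0, -10, 0, 0, 0, 56],
  [-5.5, 0, -10, 0, 0, 0, 56],
  [-5.5, 0, -10, 0, 0, 0, 56],
  [-5.5, 0, -10, 0, 0, 0, 56],
  [-5.5, 0, -10, 0, 0, 0, 56],
  [-5.5, 0, -10, 0, 0, 0, 56],
])

```text
time: 11.63
tcp_pos: [0.6427, -0.1906, 0.1869]
tool_rot: [[0.875, -0.094, -0.474], [-0.08, -0.996, 0.049], [-0.477, -0.005, -0.879]]
ft_force: [0.4, -0.4, -0.2]
gripper_width: 0.655
grasp_force: 0.0
```

drive_tool([
  [-8.5, -22.5, 9, -0.003, 0.031, -0.011, 56],
  [-8.5, -23, 9, -0.003, 0.031, -0.011, 56],
  [-8.5, -23, 8.5, -0.003, 0.031, -0.011, 56],
  [-8.5, -23, 8, -0.003, 0.031, -0.011, 56],
  [-8.5, -23, 8, -0.003, 0.031, -0.011, 56],
  [-8.5, -23.5, 7.5, -0.003, 0.031, -0.011, 56],
  [-8.5, -23.5, 7.5, -0.003, 0.031, -0.011, 50],
  [-8.5, -23.5, 7, -0.003, 0.031, -0.011, 50],
])

```text
time: 12.3
tcp_pos: [0.5649, 0.0006, 0.1544]
tool_rot: [[0.97, -0.003, -0.244], [0.001, -1.0, 0.016], [-0.244, -0.015, -0.97]]
ft_force: [0.5, 0.1, -0.5]
gripper_width: 0.588
grasp_force: 0.0
```

drive_tool([
  [-8.5, -23.5, 6.5, -0.003, 0.031, -0.011, 50],
  [-8.5, -23.5, 6, -0.003, 0.031, -0.011, 50],
  [-8, -24, 6, -0.003, 0.031, -0.011, 50],
  [-8, -24, 5.5, -0.003, 0.031, -0.011, 50],
  [-8, -24, 5.5, -0.003, 0.031, -0.011, 50],
  [-8, -24, 5, -0.003, 0.031, -0.011, 50],
  [-8, -24.5, 4.5, -0.003, 0.031, -0.011, 50],
  [-7.5, -24.5, 4.5, -0.004, 0.031, -0.011, 50],
])

```text
time: 12.97
tcp_pos: [0.488, 0.1904, 0.1227]
tool_rot: [[0.996, 0.087, 0.002], [0.087, -0.996, 0.002], [0.002, -0.002, -1.0]]
ft_force: [0.8, 0.8, -0.7]
gripper_width: 0.584
grasp_force: 0.0
```

```bash
python3 - <<'E'
from h import *
st=bot.get_state();p=np.array(st['tcp_pos']);R=np.array(st['tool_rot']);print(st['qpos'],p)
c=snap('wrist','w4.png');s=snap('scene','s2.png')
print('bead top mid proj',proj(c,[.4896,.190,.026]),'ends',proj(c,[.4896+.09*.996,.19+.09*.085,.026]),proj(c,[.4896-.09*.996,.19-.09*.085,.026]))
u,v=map(int,proj(s,[.652,-.19,.09]))
cr=cv2.resize(s['pixels'][v-45:v+45,u-60:u+60],(320,240),interpolation=cv2.INTER_CUBIC)
im=np.zeros((420,800,3),np.uint8); im[:,:560]=c['pixels'];im[:180,560:]=cv2.resize(cr,(240,180));cv2.imwrite('pics/w4v.png',im)
E
```

```text
[-58.4556  37.8062  44.1553 114.0183 -38.3926  43.5614 -76.2062] [0.488  0.1904 0.1227]
bead top mid proj (np.float64(279.37791641787635), np.float64(206.77492167428449)) ends (np.float64(279.50083635768175), np.float64(78.05339996791713)) (np.float64(279.28041039119813), np.float64(308.883043020787))
```

View pics/w4v.png

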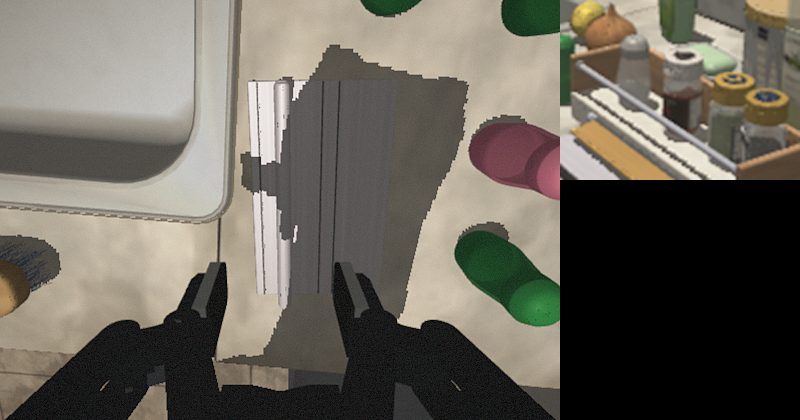

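The inset shows the jar standing upright in its gap. The wrist picture has the bead at x≈282 px (rows 80–305) against the predicted 279, so I'm correcting by about 2.5 mm before descending.

drive_tool([
  [1.5, 2.5, 10, 0, 0, 0, 34],
  [0, 0, 15, 0, 0, 0, 34],
  [0, 0, 15, 0, 0, 0, 34],
  [0, 0, 15, 0, 0, 0, 34],
  [0, 0, 15, 0, 0, 0, 34],
  [0, 0, 15, 0, 0, 0, 34],
  [0, 0, 15, 0, 0, 0, 34],
  [0, 0, 10, 0, 0, 0, 34],
])

```text
time: 13.73
tcp_pos: [0.4906, 0.1854, 0.0107]
tool_rot: [[0.996, 0.084, -0.0], [0.084, -0.996, 0.0], [-0.0, -0.0, -1.0]]
ft_force: [-0.2, -1.3, 0.5]
gripper_width: 0.401
grasp_force: 0.0
```

drive_tool([
  [0, 0, 2, 0, 0, 0, 34],
  [0, 0, 1, 0, 0, 0, 20],
  [0, 0, 1, 0, 0, 0, 12],
  [0, 0, 0.5, 0, 0, 0, 5],
  [0, 0, 0, 0, 0, 0, 5],
  [0, 0, 0, 0, 0, 0, 5],
  [0, 0, 0, 0, 0, 0, 5],
  [0, 0, 0, 0, 0, 0, 5],
])

```text
time: 14.4
tcp_pos: [0.4909, 0.1867, 0.0086]
tool_rot: [[0.996, 0.086, 0.002], [0.086, -0.996, 0.001], [0.002, -0.001, -1.0]]
ft_force: [-0.4, -3.1, 7.2]
gripper_width: 0.096
grasp_force: 59.0
```

```bash
python3 - <<'E'
from h import *
st=bot.get_state();print(st['qpos'],st['tcp_pos'],st['tool_rot'],st['gripper_width']*85.4,st['grasp_force'],st['ft_force'],st['moment'])
E
```

```text
[-49.8803  47.0403  32.1526 115.7831 -48.7185  31.2288 -67.5602] [0.4909 0.1867 0.0086] [[ 0.9963  0.0861  0.0019]
 [ 0.0861 -0.9963  0.0011]
 [ 0.002  -0.001  -1.    ]] 8.201800975141827 59.042038321495056 [-0.3723 -3.0789  7.2166] [-0.5557  0.163   0.1757]
```

The bead is gripped (8.2 mm, 59 N) with the tips on the plate, so the TCP sits about 8.6 mm above the strip's underside. Next I lift and carry it over the shakers to a spot in front of the lip.

```bash
python3 - <<'E'
from h import *
st=bot.get_state();p=np.array(st['tcp_pos']);R=np.array(st['tool_rot'])
a=p+[0,0,.125]
R1=tool(-5.6); pre=W([-.135,.001,.10])
plan(pre,R1,16,5,p0=a,R0=R)
E
```

```text
time 14.4 turn deg 79.45972455115766
[[-3.4, 22.0, 2.1, 0.0, -0.0, -0.087, 5.0], [-5.2, 21.7, 2.0, 0.0, -0.0, -0.086, 5.0], [-7.1, 21.1, 2.1, 0.0, -0.0, -0.087, 5.0], [-8.9, 20.4, 2.1, 0.0, -0.001, -0.087, 5.0], [-10.7, 19.6, 2.1, 0.0, 0.0, -0.086, 5.0], [-12.2, 18.5, 2.1, 0.0, 0.0, -0.087, 5.0], [-13.9, 17.5, 2.0, 0.0, 0.0, -0.087, 5.0], [-15.3, 16.1, 2.1, 0.0, -0.0, -0.086, 5.0]]
[[-16.7, 14.8, 2.1, 0.0, -0.0, -0.087, 5.0], [-17.8, 13.3, 2.1, 0.0, -0.0, -0.087, 5.0], [-19.0, 11.7, 2.1, 0.0, -0.0, -0.086, 5.0], [-19.9, 10.0, 2.0, 0.001, -0.001, -0.087, 5.0], [-20.7, 8.3, 2.1, -0.001, 0.0, -0.087, 5.0], [-21.3, 6.4, 2.1, 0.001, 0.0, -0.086, 5.0], [-21.8, 4.6, 2.1, -0.0, -0.0, -0.087, 5.0], [-22.1, 2.7, 2.1, -0.0, -0.0, -0.087, 5.0]]
```

drive_tool([
  [0, 0, -2, 0, 0, 0, 5],
  [0, 0, -8, 0, 0, 0, 5],
  [0, 0, -18, 0, 0, 0, 5],
  [0, 0, -22, 0, 0, 0, 5],
  [0, 0, -25, 0, 0, 0, 5],
  [0, 0, -22, 0, 0, 0, 5],
  [0, 0, -18, 0, 0, 0, 5],
  [0, 0, -10, 0, 0, 0, 5],
])

```text
time: 15.07
tcp_pos: [0.4906, 0.187, 0.1352]
tool_rot: [[0.996, 0.086, 0.002], [0.086, -0.996, 0.002], [0.002, -0.002, -1.0]]
ft_force: [0.5, 0.3, -2.0]
gripper_width: 0.096
grasp_force: 58.8
```

drive_tool([
  [-3.5, 22, 0, 0, 0, -0.087, 5],
  [-5, 21.5, 0, 0, 0, -0.086, 5],
  [-7, 21, 0, 0, 0, -0.087, 5],
  [-9, 20.5, 0, 0, 0, -0.087, 5],
  [-10.5, 19.5, 0, 0, 0, -0.086, 5],
  [-12, 18.5, 0, 0, 0, -0.087, 5],
  [-14, 17.5, 0, 0, 0, -0.087, 5],
  [-15.5, 16, 0, 0, 0, -0.086, 5],
])

```text
time: 15.73
tcp_pos: [0.4783, 0.0084, 0.1327]
tool_rot: [[0.708, 0.706, 0.0], [0.706, -0.708, 0.001], [0.001, -0.0, -1.0]]
ft_force: [0.5, -1.5, -1.4]
gripper_width: 0.1
grasp_force: 58.7
```

drive_tool([
  [-16.5, 15, 2, 0, 0, -0.087, 5],
  [-18, 13.5, 2, 0, 0, -0.087, 5],
  [-19, 11.5, 4, 0, 0, -0.086, 5],
  [-20, 10, 4, 0, 0, -0.087, 5],
  [-20.5, 8.5, 4, 0, 0, -0.087, 5],
  [-21.5, 6.5, 4, 0, 0, -0.086, 5],
  [-22, 4.5, 4, 0, 0, -0.087, 5],
  [-22, 2.5, 4, 0, 0, -0.087, 5],
])

```text
time: 16.4
tcp_pos: [0.4669, -0.1699, 0.1043]
tool_rot: [[0.093, 0.996, 0.0], [0.996, -0.093, 0.001], [0.001, 0.0, -1.0]]
ft_force: [-0.1, -0.8, -1.9]
gripper_width: 0.098
grasp_force: 58.7
```

```bash
python3 - <<'E'
from h import *
st=bot.get_state();p=np.array(st['tcp_pos']);R=np.array(st['tool_rot']);print(st['qpos'],p,L(p),R)
plan(W([-.135,.001,.045]),tool(-5.6),8,5)
E
```

```text
[ -0.9719  30.9559  18.9483 117.6367 -17.4551  34.0309  24.6895] [ 0.4669 -0.1699  0.1043] [-0.1358 -0.0002  0.1043] [[ 0.0932  0.9956  0.0003]
 [ 0.9956 -0.0932  0.0008]
 [ 0.0008  0.0003 -1.    ]]
time 16.4 turn deg 0.2563556810965318
[[0.1, 0.1, 7.4, 0.0, -0.0, 0.001, 5.0], [0.2, 0.1, 7.4, 0.0, -0.0, 0.0, 5.0], [0.1, 0.1, 7.4, 0.0, -0.0, 0.001, 5.0], [0.2, 0.1, 7.4, 0.0, -0.0, 0.0, 5.0], [0.1, 0.1, 7.5, 0.0, -0.001, 0.001, 5.0], [0.2, 0.1, 7.4, 0.0, 0.0, 0.0, 5.0], [0.1, 0.1, 7.4, 0.0, 0.0, 0.001, 5.0], [0.2, 0.1, 7.4, 0.0, 0.0, 0.0, 5.0]]
```

drive_tool([
  [1, 0.5, 8, 0, 0, 0.001, 5],
  [0, 0.5, 9, 0, 0, 0, 5],
  [0, 0, 9, 0, 0, 0.001, 5],
  [0, 0, 9, 0, 0, 0, 5],
  [0, 0, 9, 0, 0, 0.001, 5],
  [0, 0, 9, 0, 0, 0, 5],
  [0, 0, 9, 0, 0, 0, 5],
  [0, 0, 7, 0, 0, 0, 5],
])

```text
time: 17.07
tcp_pos: [0.4682, -0.1675, 0.0342]
tool_rot: [[0.1, 0.995, -0.0], [0.995, -0.1, 0.001], [0.001, -0.0, -1.0]]
ft_force: [-0.2, -0.2, -2.5]
gripper_width: 0.096
grasp_force: 58.8
```

```bash
python3 - <<'E'
from h import *
st=bot.get_state();p=np.array(st['tcp_pos']);print(p,L(p),st['ft_force'],st['moment'])
im=np.zeros((600,800,3),np.uint8)
c=snap('wrist','w5.png');t=snap('top','t5.png');s=snap('scene','s5.png')
im[:330,:440]=cv2.resize(c['pixels'],(440,330))
def crop(c,X,w,h,f):
    u,v=map(int,proj(c,X));u0,v0=u-w//2,v-h//2;print(u0,v0);return cv2.resize(c['pixels'][v0:v0+h,u0:u0+w],None,fx=f,fy=f,interpolation=cv2.INTER_CUBIC)
a=crop(s,W([-.05,0,.02]),90,66,4);im[:264,440:]=a
b=crop(t,W([-.06,0,.02]),130,52,5);im[335:335+260,:650]=b
cv2.imwrite('pics/c5.png',im)
# predicted px: strip back corners (top), lip edge ends, ledge foot
h=p[2]-.0086+.004; l=L(p)
for n,X in [('back L',[l[0]+.085,l[1]+.089,h]),('back R',[l[0]+.085,l[1]-.091,h]),('lip L',[-.036,.098,.018]),('lip R',[-.036,-.098,.018]),('bedfrontL',[-.116,.113,.008]),('bedfrontR',[-.116,-.113,.008])]:
    X=W(X); print(n,'wrist',np.array(proj(c,X))*330/420,'scene',np.array(proj(s,X)),'top',proj(t,X))
E
```

```text
[ 0.4682 -0.1675  0.0342] [-0.1347  0.0023  0.0342] [-0.1976 -0.2014 -2.4789] [ 0.0187  0.0471 -0.0584]
242 219
232 207
back L wrist [383.9234  57.8019] scene [266.916  232.0165] top (np.float64(266.19406126975605), np.float64(227.26471594255375))
back R wrist [335.3772 320.3855] scene [310.3846 266.916 ] top (np.float64(329.49626335810444), np.float64(232.5814689698207))
lip L wrist [398.9782  45.6051] scene [270.7109 233.8384] top (np.float64(264.3633245606637), np.float64(222.82199006127004))
lip R wrist [345.0583 316.1541] scene [318.4889 271.9837] top (np.float64(332.4926286192783), np.float64(228.54433778861915))
bedfrontL wrist [251.8554  18.6594] scene [237.7277 243.6529] top (np.float64(256.7295811670847), np.float64(250.5157301758754))
bedfrontR wrist [242.0567 319.4816] scene [288.8234 292.129 ] top (np.float64(335.5291864525929), np.float64(257.13303183155625))
```

View pics/c5.png

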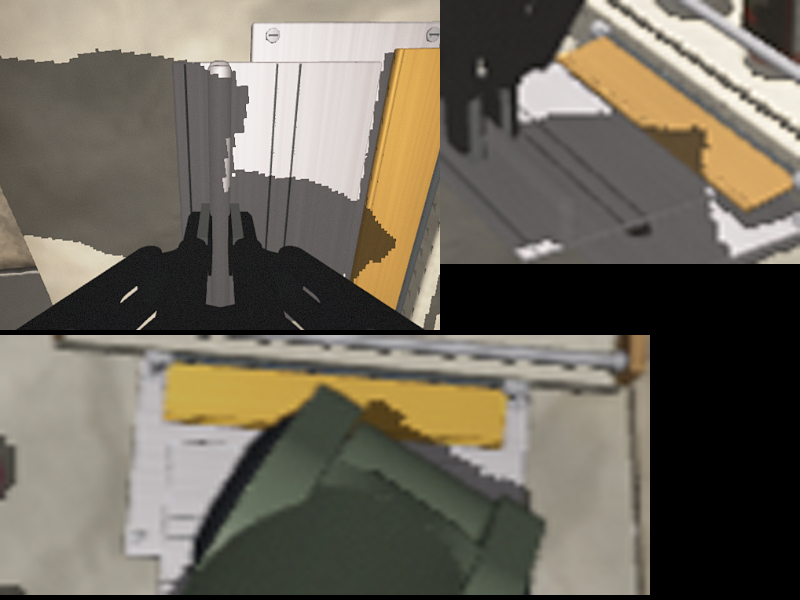

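The wrist inset has the strip's back corner at (381,62) and the lip corner at (397,48), within about 2 mm of prediction. The back edge is parallel to the lip and some 13 mm in front of it. I'll lower it with the back edge slightly down, onto the seal.

drive_tool([
  [-1.5, 0, 1.5, 0.01, 0, 0, 5],
  [0, 0, 2, 0.01, 0, 0, 5],
  [0, 0, 2, 0.01, 0, 0, 5],
  [0, 0, 2, 0, 0, 0, 5],
  [0, 0, 2, 0, 0, 0, 5],
  [0, 0, 2, 0, 0, 0, 5],
  [0, 0, 2, 0, 0, 0, 5],
  [0, 0, 0, 0, 0, 0, 5],
])

```text
time: 17.88
tcp_pos: [0.4679, -0.1693, 0.0216]
tool_rot: [[0.1, 0.995, -0.029], [0.995, -0.1, 0.004], [0.001, -0.029, -1.0]]
ft_force: [-0.5, 0.2, 3.0]
gripper_width: 0.102
grasp_force: 59.4
```

```bash
python3 - <<'E'
from h import *
st=bot.get_state();p=np.array(st['tcp_pos']);R=np.array(st['tool_rot']);print(p,L(p),st['ft_force'],st['moment'],RL.T@R)
c=snap('wrist','w6.png');s=snap('scene','s6.png')
p1=W([-.110,.0005,.0208]);plan(p1,Ro.from_rotvec(.03*RL[:,1]).as_matrix()@tool(-5.6),8,5)
E
```

```text
[ 0.4679 -0.1693  0.0216] [-0.1348  0.0006  0.0216] [-0.5282  0.2355  2.9602] [ 0.2273 -0.1639  0.0402] [[ 0.0028  0.9996 -0.0294]
 [ 1.     -0.0028  0.001 ]
 [ 0.0009 -0.0294 -0.9996]]
time 17.9833 turn deg 0.1817518594697381
[[-0.0, 3.1, 0.0, 0.0, -0.0, -0.0, 5.0], [-0.0, 3.1, 0.1, 0.0, -0.0, -0.001, 5.0], [-0.0, 3.1, 0.0, 0.0, -0.0, -0.0, 5.0], [-0.0, 3.1, 0.1, 0.0, -0.001, -0.0, 5.0], [-0.0, 3.1, 0.0, 0.0, 0.0, -0.001, 5.0], [-0.0, 3.1, 0.1, 0.0, 0.0, -0.0, 5.0], [-0.0, 3.1, 0.0, 0.0, 0.0, -0.001, 5.0], [-0.0, 3.1, 0.1, 0.001, -0.0, 0.0, 5.0]]
```

drive_tool([
  [0, 2, 0.5, 0, 0, 0, 5],
  [0, 3, 0.5, 0, 0, 0, 5],
  [0, 3, 0.2, 0, 0, 0, 5],
  [0, 3, 0, 0, 0, 0, 5],
  [0, 3, 0, 0, 0, 0, 5],
  [0, 3, 0, 0, 0, 0, 5],
  [0, 3, 0, 0, 0, 0, 5],
  [0, 3, 0, 0, 0, 0, 5],
])

```text
time: 18.65
tcp_pos: [0.491, -0.1717, 0.02]
tool_rot: [[0.1, 0.995, -0.029], [0.995, -0.1, 0.004], [0.001, -0.03, -1.0]]
ft_force: [-2.2, 0.6, 3.3]
gripper_width: 0.102
grasp_force: 59.6
```

```bash
python3 - <<'E'
from h import *
st=bot.get_state();p=np.array(st['tcp_pos']);R=np.array(st['tool_rot']);print(p,L(p),st['ft_force'],st['moment'])
c=snap('wrist','w7.png');s=snap('scene','s7.png')
# lip shift detection: yellow region centroid/edges before vs after, scene camera, along visible right part
def ylw(im):
    h=cv2.cvtColor(im,cv2.COLOR_BGR2HSV);return cv2.inRange(h,(12,110,60),(28,255,255))
for f in('s5','s6','s7'):
    m=ylw(load(f+'.png')['pixels'])[210:275,255:330]; 
    print(f,m.sum()//255,[ (lambda r:(r.min()+210,r.max()+210) if len(r) else None)(np.where(m[:,u-255])[0]) for u in (282,290,298,306,310,314)])
E
```

```text
[ 0.491  -0.1717  0.02  ] [-0.1115  0.0005  0.02  ] [-2.1945  0.5982  3.3012] [ 0.0823  0.5985 -0.0198]
s5 797 [(np.int64(229), np.int64(242)), (np.int64(234), np.int64(249)), (np.int64(240), np.int64(255)), (np.int64(245), np.int64(261)), (np.int64(248), np.int64(265)), (np.int64(251), np.int64(268))]
s6 786 [(np.int64(229), np.int64(242)), (np.int64(234), np.int64(249)), (np.int64(240), np.int64(255)), (np.int64(246), np.int64(261)), (np.int64(248), np.int64(264)), (np.int64(214), np.int64(268))]
s7 691 [(np.int64(235), np.int64(242)), (np.int64(234), np.int64(248)), (np.int64(240), np.int64(255)), (np.int64(246), np.int64(261)), (np.int64(249), np.int64(264)), (np.int64(214), np.int64(267))]
```

The strip is about 10 mm under the lip. The lip's edge rows are unchanged in the scene view, so it has not lifted. I'll slide on and level the strip.

drive_tool([
  [0, 3, 0, -0.002, 0, 0, 5],
  [0, 3, 0, -0.002, 0, 0, 5],
  [0, 3, 0, -0.002, 0, 0, 5],
  [0, 3, 0, -0.002, 0, 0, 5],
  [0, 3, 0, -0.002, 0, 0, 5],
  [0, 3, 0, -0.002, 0, 0, 5],
  [0, 2, 0, -0.003, 0, 0, 5],
  [0, 0, 0, 0, 0, 0, 5],
])

```text
time: 19.42
tcp_pos: [0.5112, -0.1737, 0.0195]
tool_rot: [[0.1, 0.995, -0.014], [0.995, -0.1, 0.002], [0.001, -0.014, -1.0]]
ft_force: [-0.6, 1.3, 3.8]
gripper_width: 0.102
grasp_force: 59.5
```

```bash
python3 - <<'E'
from h import *
st=bot.get_state();p=np.array(st['tcp_pos']);R=np.array(st['tool_rot']);print(p,L(p),st['ft_force'],st['moment'],RL.T@R)
E
```

```text
[ 0.5112 -0.1737  0.0195] [-0.0913  0.0004  0.0195] [-0.6099  1.3423  3.7787] [ 0.0672 -0.1392  0.0365] [[ 0.0027  0.9999 -0.0137]
 [ 1.     -0.0027  0.0008]
 [ 0.0008 -0.0137 -0.9999]]
```

drive_tool([
  [0, 1, 0.2, -0.003, 0, 0, 5],
  [0, 1, 0.2, -0.003, 0, 0, 5],
  [0, 1, 0.2, -0.003, 0, 0, 5],
  [0, 1, 0.2, -0.003, 0, 0, 5],
  [0, 1, 0.2, -0.002, 0, 0, 5],
  [0, 0, 0, 0, 0, 0, 5],
  [0, 0, 0, 0, 0, 0, 5],
  [0, 0, 0, 0, 0, 0, 5],
])

```text
time: 20.08
tcp_pos: [0.5157, -0.1741, 0.0185]
tool_rot: [[0.1, 0.995, -0.0], [0.995, -0.1, 0.001], [0.001, -0.0, -1.0]]
ft_force: [-2.7, -0.4, 4.3]
gripper_width: 0.102
grasp_force: 59.6
```

drive_tool([
  [0, 0.7, 0, 0, 0, 0, 5],
  [0, 0.7, 0, 0, 0, 0, 5],
  [0, 0.6, 0, 0, 0, 0, 5],
  [0, 0, 0, 0, 0, 0, 5],
  [0, 0, 0, 0, 0, 0, 5],
  [0, 0, 0, 0, 0, 0, 5],
  [0, 0, 0, 0, 0, 0, 5],
  [0, 0, 0, 0, 0, 0, 5],
])

```text
time: 20.75
tcp_pos: [0.5176, -0.1743, 0.0184]
tool_rot: [[0.1, 0.995, -0.0], [0.995, -0.1, 0.001], [0.001, -0.0, -1.0]]
ft_force: [-0.9, -0.3, 3.6]
gripper_width: 0.098
grasp_force: 59.6
```

drive_tool([
  [0, 0.5, 0, 0, 0, 0, 5],
  [0, 0.5, 0, 0, 0, 0, 5],
  [0, 0.5, 0, 0, 0, 0, 5],
  [0, 0.3, 0, 0, 0, 0, 5],
  [0, 0, 0, 0, 0, 0, 5],
  [0, 0, 0, 0, 0, 0, 5],
  [0, 0, 0, 0, 0, 0, 5],
  [0, 0, 0, 0, 0, 0, 5],
])

```text
time: 21.42
tcp_pos: [0.5178, -0.1744, 0.0182]
tool_rot: [[0.101, 0.995, -0.003], [0.995, -0.101, 0.002], [0.001, -0.004, -1.0]]
ft_force: [-10.9, 1.1, 7.5]
gripper_width: 0.098
grasp_force: 60.2
```

drive_tool([
  [0, 0.5, 0, 0, 0, 0, 5],
  [0, 0.5, 0, 0, 0, 0, 5],
  [0, 0.3, 0, 0, 0, 0, 5],
  [0, 0, 0, 0, 0, 0, 5],
  [0, 0, 0, 0, 0, 0, 5],
  [0, 0, 0, 0, 0, 0, 5],
  [0, 0, 0, 0, 0, 0, 5],
  [0, 0, 0, 0, 0, 0, 5],
])

```text
time: 22.08
tcp_pos: [0.5178, -0.1744, 0.0179]
tool_rot: [[0.101, 0.995, -0.006], [0.995, -0.101, 0.002], [0.002, -0.006, -1.0]]
ft_force: [-17.5, 1.7, 11.3]
gripper_width: 0.097
grasp_force: 60.7
```

The back edge has met the foot of the ledge (x force rising, TCP stopped). I'll ease the push, then press down.

drive_tool([
  [0, -1, 0, 0, 0, 0, 5],
  [0, -1, 0, 0, 0, 0, 5],
  [0, 0, 0.5, 0, 0, 0, 5],
  [0, 0, 0.5, 0, 0, 0, 5],
  [0, 0, 0.5, 0, 0, 0, 5],
  [0, 0, 0, 0, 0, 0, 5],
  [0, 0, 0, 0, 0, 0, 5],
  [0, 0, 0, 0, 0, 0, 5],
])

```text
time: 22.75
tcp_pos: [0.5177, -0.1743, 0.0168]
tool_rot: [[0.101, 0.995, -0.002], [0.995, -0.101, 0.001], [0.001, -0.002, -1.0]]
ft_force: [-8.2, 0.7, 8.7]
gripper_width: 0.106
grasp_force: 60.3
```

drive_tool([
  [0, 0, 0.4, 0, 0, 0, 5],
  [0, 0, 0.4, 0, 0, 0, 5],
  [0, 0, 0, 0, 0, 0, 5],
  [0, 0, 0, 0, 0, 0, 5],
  [0, 0, 0, 0, 0, 0, 5],
  [0, 0, 0, 0, 0, 0, 5],
  [0, 0, 0, 0, 0, 0, 5],
  [0, 0, 0, 0, 0, 0, 5],
])

```text
time: 23.42
tcp_pos: [0.5178, -0.1744, 0.0166]
tool_rot: [[0.101, 0.995, -0.002], [0.995, -0.101, 0.002], [0.001, -0.002, -1.0]]
ft_force: [-13.2, 1.1, 22.4]
gripper_width: 0.102
grasp_force: 62.2
```

```bash
python3 - <<'E'
from h import *
c=snap('scene','s8.png')
def ylw(im):
    h=cv2.cvtColor(im,cv2.COLOR_BGR2HSV);return cv2.inRange(h,(12,110,60),(28,255,255))
for f in('s2','s5','s8'):
    m=ylw(load(f+'.png')['pixels'])[225:275]
    print(f,[(lambda r:(int(r.min()+225),int(r.max()+225)) if len(r) else None)(np.where(m[:,u])[0]) for u in (290,298,304,310,316,320)])
a=load('s2.png')['pixels'].astype(int);b=c['pixels'].astype(int)
for n,X in [('jar',W([.05,-.004,.12])),('jarlow',W([.05,-.004,.06])),('shaker',[.663,-.096,.11]),('jb',[.652,-.267,.12]),('ja',[.644,-.316,.12])]:
    u,v=map(int,proj(c,X)); print(n,u,v,np.abs(a-b)[v-7:v+8,u-7:u+8].mean())
st=bot.get_state();print(st['ft_force'],st['tcp_pos'],st['qpos'],st['time'])
E
```

```text
s2 [(234, 249), (240, 255), (244, 260), (249, 265), (253, 269), (256, 270)]
s5 [(234, 249), (240, 255), (244, 259), (248, 265), (253, 269), (256, 270)]
s8 [(237, 248), (240, 255), (245, 259), (249, 264), (254, 269), (257, 269)]
jar 326 201 9.19111111111111
jarlow 325 225 8.102222222222222
shaker 303 191 8.48
jb 351 212 7.902222222222222
ja 366 221 7.3822222222222225
[-12.9412   2.3066  21.8802] [ 0.5178 -0.1744  0.0166] [  2.0865  42.7451  14.5227 111.7527 -21.2519  28.2047  26.0214] 23.4667
```

```bash
python3 -c "
from rig import bot
print(bot.close_job())"
```

```text
the job is handed in; nothing more can be done
None
```

I handed the job in at about 23.5 s: the jar stands upright in its gap, and the strip is tucked under the unlifted lip, centred and back to the ledge foot, held by its bead and pressed flat with about 22 N; no verdict came back.

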